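Hold a free-rolling toy truck steady for the product camera

ROBOT

A 6-joint arm with a two-finger parallel gripper is mounted at the origin on the work surface. World frame = base frame: x ahead of the robot, y to its left, z up, the work surface at z = 0. Lengths are in m, angles in rad, forces in N, time in s.
With the tool pointing down it reaches from about 0.375 to 0.9 m from the base axis. Payload 3.1 kg.
Tool frame: the origin (TCP) lies on the centre line of the jaws, within the pads' length; the fingertips stand 19 mm ahead of it and the grasp point (between the pads) is the TCP; z points along the fingers, y is the line along which they close (so a half turn about z gives the same grasp; the last joint's range is limited). The gripper opens to 85 mm and grips with 20 to 120 N. Pads are 22 mm wide; open, the fingers measure 114 mm over their backs; the gripper's body (76 mm by 85 mm) begins 54 mm behind the grasp point. The pads swing forward as they close: fully open they stand 13 mm farther back than shut.
Start: joints at [1.062, 0.527, 1.433, -0, 1.181, -0.178], TCP at [0.202, 0.591, 0.25] pointing down, gripper open.
Joint ranges: [-3.08, 3.08], [-0.75, 2.2], [0.22, 2.44], [-1.43, 4.57], [0, 2.65], [-2.85, 2.85]. Speed limits (rad/s): [2.79, 2.79, 3.14, 3.14, 3.14, 3.14].

INTERFACE

Orientations are given as a unit quaternion [x, y, z, w].
In Python, from station import manip, cams, sign_off gives the robot as it stands.
- The arm moves only by the tool carry_out, never from a script. Its argument "targets" is a list that holds one entry, the list of rows, each a list of 7 numbers: the shift along the tool's x, y, z in cm, then the turn, a rotation vector about the tool's x, y, z in degrees, then the finger opening in cm, from 0 to 8.54. A call has 1 to 12 rows; each row is the pose to reach, as a shift and turn from the pose commanded when the call began, along the tool's axes at that moment; what a row does not reach only later rows make up. A row lasts 1/12 s, in which the tool goes at most 41.7 mm and 7.16 degrees, less where a joint would pass 70% of its speed; a pose out of reach is approached as far as the arm can. A call with a gripper value outside its range is refused whole. The fingers move at their own pace and stop on an object; "force" is the grip in N (left out, the last holds). Time passes only in rows, so rows that repeat a pose let the fingers close. It gives the time, the measured TCP pose, the force, the opening and the grip force at its end, in the units of the state.
- manip.sense(): the state, without advancing time (a new reading comes with each control period).
- cams.snapshot(name): name is "scene" or "top" or "wrist"; returns the picture (480x640x3 uint8, red, green, blue); there is no depth.
- cams.camera_info(name): a dict with "K" (3x3 intrinsics, pixels), "T" (4x4, takes a point from camera to world coordinates). Camera axes: x right, y down, z forward; pixel columns grow to the right and rows downward; lengths in m; the calibration is good to about 2 mm. The wrist camera is an equidistant fisheye: a pixel r from the principal point sees the ray r / f radians off the axis. A picture is of the moment at which its call begins: read the wrist's pose just before it. camera_info takes no time and is no camera call; for the wrist camera it gives the pose at the moment of the call.
- sign_off(): hands the job in; it is judged then, once.
The state is a dict: "t": time; "q": joint angles; "qd": joint speeds; "tau": joint torques, N m; "tcp_pos": TCP position; "tool_rot": TCP orientation; "force": force on the tool from outside, world axes, zero at the start; "ft_torque": the same for the moment, N m; "finger_gap": opening from 0.0 (shut) to 1.0 (fully open); "gripper_force": force on a finger pad.
Only numpy, scipy, OpenCV 4.12 (cv2) and the standard library are available. Lean on these libraries where they do the work, as an engineer would, in place of code of your own. Each camera call takes 0.05 s, during which the arm holds its last target. There are 200 camera calls.

TASK

Pick the tray up by its upright grip, carry it gently to in front of the small camera and present the toy truck at the camera's focus point, at lens height, for its picture: by tilting the tray, let the free-rolling truck run to the middle of the tray over the round white mark and keep it there for a good five seconds. The loose barrel must stay standing on the truck without being touched; never tip the tray steeply, and leave everything else on the table alone. Finish while still holding the tray up there, with the truck so quiet over the mark that it stays there for another second with the arm standing still.

Things in the scene. Friction and masses are not known exactly. Their poses are not given: they have to be found in the camera images.
- tray: Light wooden tray, nominal 0.34 kg, most of it in the steel grip on its -x side. Origin: centre of the floor's underside; z up. Inside 110 mm along its x, 300 mm along y; flat floor 6 mm thick; rim 6 mm thick, its top 20 mm above the underside. Starts flat on the table, grip towards the robot, its x within 0.3 rad of world x.
- grip (a point): Where to pinch the tray's dark steel grip from above, fingers closing along tray y: an upright bar 34 mm along x, 24 mm along y, axis at tray x = -100 mm, y = 0, from 6 to 81 mm above the tray's underside, on a foot 50 mm wide and 6 mm thick. This point is on the bar's axis, 51 mm above the underside. Axes as tray.
- mark (a point): Centre of the round white mark (56 mm diameter, with a black border to 68 mm) on the upper face of the tray's floor, in the middle of the tray; tray x 0, y 0, 6 mm above the underside. Axes as tray.
- truck_center (a point): Middle of a red toy flatbed truck (112 mm long, 64 wide, 68 tall; nominal 0.16 kg), 33 mm above mark when there. Held in runners it only runs along tray y, from -90 to +90 mm (stops; it starts at +90), almost without friction (0.02 N s/m). Runners crowned, arc of 8 m radius, top at the mark: at y = d, tray +y end lowered by a rad, its y acceleration is g (d/8 m + a) less the tray's own.
- focus (a point): The camera's focus point, in mid-air straight in front of the lens: 200 mm from the axis of the camera's post and 151 mm from the glass of the lens, at lens height, 172 mm above the table. z up, x pointing from the point to the camera.
- barrel: Loose blue barrel with two metal bands, 32 mm diameter, 54 mm tall, nominal 0.04 kg, standing upright on the truck's flat bed (40 x 72 mm, its top level with truck_center). Origin: centre of its underside. It falls over if the truck slams into an end stop or the tray is tilted too far.
- camera: Black camera 110 mm wide on a post with a round foot of 100 mm diameter, fixed to the table, total height 210 mm. Origin: centre of the foot's underside. The lens looks along its -x.
- paint_tin: Bystander: paint tin with a blue label, 74 mm diameter, 100 mm tall. Origin: centre of the underside.
- spray_can: Bystander: spray can with a yellow label, 52 mm diameter, 160 mm tall. Origin: centre of the underside.
- brush_mug: Bystander: white mug, 72 mm diameter, 85 mm tall. Origin: centre of the underside.
- tape_roll: Bystander: roll of yellow tape lying flat, 96 mm diameter, 25 mm tall. Origin: centre of the underside.
- offcut: Bystander: wooden offcut 160 x 45 x 30 mm. Origin: centre of the underside.
- eraser: Bystander: white eraser 55 x 25 x 14 mm. Origin: centre of the underside.
Things that resemble listed ones, but are neither listed nor needed, are in the scene too. Leave any blue look-alike of the camera alone. There is more than one size of the barrel; the job needs the smaller.

How it is judged:
By the outcome, as a careful person would: the job done as asked, in the order asked, and still so for the second after the job is handed in, while the arm keeps its last pose, push and grip.
It also fails if it takes over 42 s, if anything falls off the work surface, if the arm or the gripper's body presses on something with over 40 N, if the wrist force passes 120 N, or if a joint passes its speed limit or range.

## Working session

There is one attempt and no reset: what is moved stays moved. The work goes in short steps, Python scripts to look and compute and a tool call to move; the robot and the scene stay as the last step left them, time stands still between calls to the robot, and variables do not carry over. Pictures are saved under pics/ and viewed, at most 10 in all, crops included, and the job is handed in when it is done.

Besides the shell and the picture viewer there is one more tool, called as name([rows], argument=value, ...), one row to a line, values as JSON. carry_out: Moves the arm, as the interface text tells. Its arguments: {"type":"object","properties":{"targets":{"type":"array"},"force":{"type":"number"}},"required":["targets"]}

```bash
ls; mkdir -p pics; python3 - <<'E'
from station import manip,cams
import cv2,numpy as np
print(manip.sense())
for n in("scene","top"):
    im=cams.snapshot(n);i=cams.camera_info(n);print(n,i["K"],i["T"])
    cv2.imwrite(f"pics/{n}0.png",im[:,:,::-1])
E
```

```text
pics
{'t': 0.0, 'q': array([ 1.06250298e+00,  5.28476061e-01,  1.43393421e+00,  7.25064477e-06,
        1.18141681e+00, -1.78497635e-01]), 'qd': array([-0.00030168, -0.00075245,  0.00034771,  0.00101908, -0.00015681,
        0.00140934]), 'tau': array([ 4.78366237e-04, -4.42340362e+01, -1.78025401e+01, -7.30065062e-05,
        8.35548359e-03,  1.37050350e-05]), 'tcp_pos': array([0.20203047, 0.59070999, 0.24931736]), 'tool_rot': array([ 1.64152831e-01,  9.86434286e-01, -1.05085890e-03, -3.79307324e-04]), 'force': array([-0.99472967,  0.36109204, -0.92448503]), 'ft_torque': array([0.09201882, 0.04604603, 0.02279291]), 'gripper_force': 0.0, 'finger_gap': 1.0045146975667354}
scene [[565.88288251   0.         317.15237558]
 [  0.         565.88288251 241.85691755]
 [  0.           0.           1.        ]] [[ 0.88546355  0.27532707 -0.37436521  1.09486925]
 [ 0.46470089 -0.5293178   0.70984206 -1.00391851]
 [-0.00271944 -0.80250711 -0.59663635  1.03299306]
 [ 0.          0.          0.          1.        ]]
top [[521.35708915   0.         317.45491779]
 [  0.         521.35708915 240.36387204]
 [  0.           0.           1.        ]] [[ 1.68176811e-02 -9.95598777e-01  9.21967515e-02  3.94518758e-01]
 [-9.99858570e-01 -1.67530079e-02  1.47541349e-03  2.04300561e-02]
 [ 7.56530463e-05 -9.22085251e-02 -9.95739716e-01  1.56146137e+00]
 [ 0.00000000e+00  0.00000000e+00  0.00000000e+00  1.00000000e+00]]
```

View pics/top0.png

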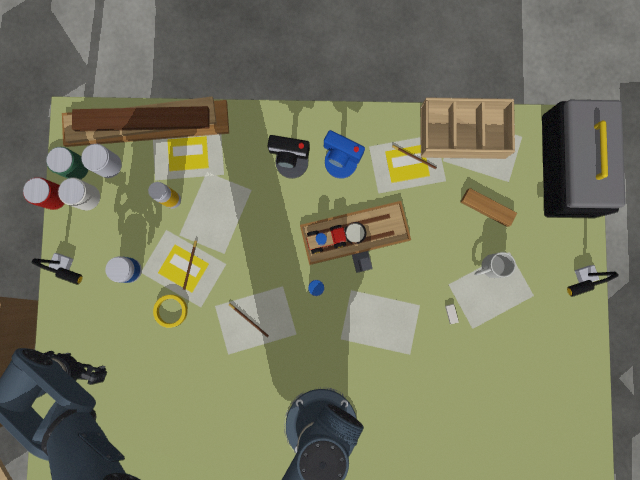

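View pics/scene0.png

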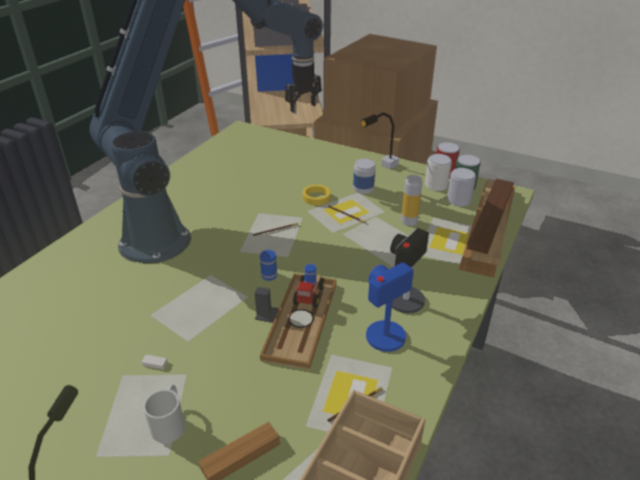

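The table holds the tray (tray wood spans about 303–410, 203–262 in top) with its grip at (362,262). Two cameras are candidates: the black one at (290,155) and a blue look-alike at (343,155). The black one fits. There are two barrels: one on the truck at (321,239) and a loose one on the table at (316,288). The first fits, because it stands on the truck. I'll confirm both in an enlarged crop.

```bash
cat > h.py <<'E'
import numpy as np,cv2
from station import manip,cams
def ray(n,uv,z):
    i=cams.camera_info(n);K,T=i["K"],i["T"]
    p=np.linalg.solve(K,np.r_[uv,1.]);d=T[:3,:3]@p;o=T[:3,3]
    return o+d*(z-o[2])/d[2]
def proj(n,P):
    i=cams.camera_info(n);K,T=i["K"],i["T"]
    p=K@(T[:3,:3].T@(np.asarray(P)-T[:3,3]));return p[:2]/p[2]
E
python3 - <<'E'
from h import *
t=cv2.imread("pics/top0.png");s=cv2.imread("pics/scene0.png")
a=cv2.resize(t[120:310,260:420],None,fx=3,fy=3,interpolation=cv2.INTER_CUBIC)
b=cv2.resize(s[220:370,240:440],None,fx=1.58,fy=1.58,interpolation=cv2.INTER_CUBIC)
o=np.zeros((570,800,3),np.uint8);o[:570,:480]=a;o[:b.shape[0],482:482+b.shape[1]]=b[:, :318]
cv2.imwrite("pics/crop.png",o)
for n,im,box in(("top",t,(255,120,312,185)),("scene",s,(375,220,432,315))):
    x0,y0,x1,y1=box;h=im[y0:y1,x0:x1];m=(h.max(2)<75).astype(np.uint8)
    for r in range(0,m.shape[0],2): print(y0+r,''.join('.#'[v] for v in m[r]))
E
```

```text
120 .........................................................
122 .........................................................
124 .........................................................
126 .........................................................
128 .........................................................
130 .........................................................
132 .........................................................
134 .........................................................
136 ..............############...............................
138 ..............#########################..................
140 .............#####################################.......
142 .............#########################################...
144 .............###############################.....######..
146 ............###############################......######..
148 ......................#######################...#######..
150 ..............#...................####################...
152 ...............####################...........########...
154 .....................####################.
[... 3221 characters left out ...]
....##............
294 ....................................#....#.#.#...........
296 ....................................##...###.............
298 ...................................#########..#.#........
300 .................................###############.........
302 ..................................###############........
304 .........................................########........
306 ..................###.......................####.........
308 ...................######................######..........
310 .......................#####################.............
312 ............................###########..................
314 .........................................................
```

View pics/crop.png

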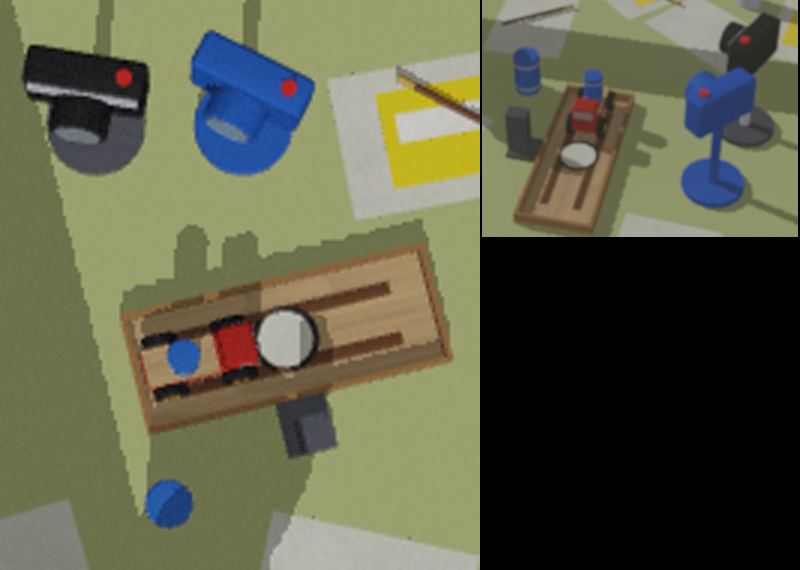

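```bash
cat > m.py <<'E'
from h import *
c=lambda x,y,z:ray("top",(260+x/3-.33,120+y/3-.33),z)
C=[c(*p,.02) for p in((122,317),(424,247),(452,358),(152,432))]
ctr=np.mean(C,0);print("tray ctr",ctr,"mark",c(286,338,.006))
ly=(C[0]-C[1]+C[3]-C[2])/2; lx=(C[0]-C[3]+C[1]-C[2])/2
print("len",np.linalg.norm(ly),np.linalg.norm(lx))
yaw=np.arctan2(-ly[0],ly[1]);print("yaw",yaw,np.arctan2(lx[1],lx[0]))
g=ctr[:2]-.1*np.array([np.cos(yaw),np.sin(yaw)]);print("grip",g,"top-face seen",c(317,432,.081))
# camera
f=c(97,127,0);print("foot",f,"extents",c(48,135,0),c(145,140,0),c(97,175,0))
fs=ray("scene",(408,299),0);print("foot scene",fs)
gl=c(76,136,.172);print("glass",gl,gl-f,np.linalg.norm((gl-f)[:2]))
e=c(30,47,.21)-c(149,67,.21);print("edge",np.linalg.norm(e),"camyaw edge",np.arctan2(-e[0],e[1]),"camyaw lens",np.arctan2(*(f-gl)[[1,0]]))
E
python3 m.py
```

```text
tray ctr [ 0.56288766 -0.09027879  0.02      ] mark [ 0.56462201 -0.08950814  0.006     ]
len 0.3073254567678562 0.11605806951299834
yaw 0.2524930522858604 0.2604571152743079
grip [ 0.4660584  -0.11526067] top-face seen [ 0.46742021 -0.11446121  0.081     ]
foot [0.77779823 0.1044034  0.        ] extents [0.76868153 0.15401637 0.        ] [0.76517099 0.05535767 0.        ] [0.7282472  0.10334682 0.        ]
foot scene [0.78348471 0.10963585 0.        ]
glass [0.72697231 0.11396352 0.172     ] [-0.05082593  0.00956012  0.172     ] 0.05171721738290389
edge 0.10679251600957138 camyaw edge -0.1532465318599508 camyaw lens -0.18592293746903824
```

```bash
cat >> h.py <<'E'
from scipy.spatial.transform import Rotation as R
def tool(yawy,tilt=0.):
    """tool down, tool y at world angle yawy; tilt about tool x"""
    y=np.array([np.cos(yawy),np.sin(yawy),0]);z=np.array([0,0,-1.])
    return R.from_matrix(np.c_[np.cross(y,z),y,z])*R.from_euler('x',tilt)
def row(p,Rt,p0=None,R0=None):
    s=manip.sense()
    if p0 is None:p0=s["tcp_pos"]
    if R0 is None:R0=R.from_quat(s["tool_rot"])
    return np.round(np.r_[R0.inv().apply(np.asarray(p)-p0)*100,np.degrees((R0.inv()*Rt).as_rotvec())],2)
E
python3 - <<'E'
from h import *
Rt=tool(np.pi/2+.256)
for z in(.17,.051):print(row([.4665,-.1148,z],Rt))
s=manip.sense();T=cams.camera_info("wrist")["T"];R0=R.from_quat(s["tool_rot"])
print(R0.inv().apply(T[:3,3]-s["tcp_pos"]),R0.as_matrix().T@T[:3,:3]);print(cams.camera_info("wrist")["K"])
E
```

```text
[-4.787e+01 -5.818e+01  8.040e+00 -1.000e-01 -5.000e-02 -3.356e+01]
[-4.787e+01 -5.816e+01  1.994e+01 -1.000e-01 -5.000e-02 -3.356e+01]
[ 7.93032786e-02 -5.44423325e-05 -1.24273291e-01] [[-1.12867915e-03 -9.51469733e-01 -3.07740271e-01]
 [ 9.99999190e-01 -8.92979841e-04 -9.06722225e-04]
 [ 5.87912895e-04 -3.07741045e-01  9.51469970e-01]]
[[371.64829954   0.         320.15105859]
 [  0.         371.64829954 240.07180174]
 [  0.           0.           1.        ]]
```

carry_out([
  [[-4, -4.8, 0.6, 0, 0, 7], [-8, -9.7, 1.3, 0, 0, 14], [-12, -14.5, 2, 0, 0, 21], [-15, -18.2, 2.5, 0, 0, 28], [-18, -21.8, 3, 0, 0, 35], [-21, -25.5, 3.5, 0, 0, 42], [-24, -29.2, 4, 0, 0, 49], [-27, -32.8, 4.5, 0, 0, 56], [-30, -36.5, 5, 0, 0, 63], [-32.5, -39.5, 5.3, 0, 0, 70], [-35, -42.5, 5.6, 0, 0, 77], [-37.5, -45.5, 6, 0, 0, 84]],
])

```text
validation failed for argument at $.ta...
```

```bash
python3 - <<'E'
from h import *
Rt=tool(-np.pi/2+.256)
for z in(.17,.051):print(row([.4665,-.1148,z],Rt))
s=manip.sense();print(s["t"],s["tcp_pos"],s["q"])
E
```

```text
[-4.7870e+01 -5.8180e+01  8.0400e+00 -7.0000e-02  1.3000e-01  1.4644e+02]
[-4.7870e+01 -5.8160e+01  1.9940e+01 -7.0000e-02  1.3000e-01  1.4644e+02]
0.1 [0.20207006 0.59079485 0.24943645] [ 1.06252373e+00  5.28369014e-01  1.43376651e+00 -1.62301838e-05
  1.18140338e+00 -1.78477376e-01]
```

carry_out([
  [[-1.5, -1.8, 0.3, 0, 0, 4, 8.5], [-3.8, -4.6, 0.6, 0, 0, 10.5, 8.5], [-6.2, -7.5, 1, 0, 0, 17, 8.5], [-8.6, -10.5, 1.4, 0, 0, 24, 8.5], [-11, -13.4, 1.8, 0, 0, 31, 8.5], [-13.4, -16.3, 2.2, 0, 0, 38, 8.5], [-15.8, -19.2, 2.6, 0, 0, 45, 8.5], [-18.2, -22.1, 3, 0, 0, 52, 8.5], [-20.6, -25, 3.4, 0, 0, 59, 8.5], [-23, -28, 3.8, 0, 0, 66, 8.5], [-25.5, -31, 4.2, 0, 0, 73, 8.5], [-28, -34, 4.6, 0, 0, 80, 8.5]],
])

```text
t: 1.1
tcp_pos: [0.3572, 0.1773, 0.2041]
tool_rot: [0.762, 0.648, -0.0, -0.0]
force: [0.8, 0.6, -0.2]
finger_gap: 0.996
gripper_force: 0.0
```

```bash
cat > a.py <<'E'
from h import *
Rt=tool(-np.pi/2+.256)
for z in(.17,.051):print(row([.4665,-.1148,z],Rt))
s=manip.sense();print(s["t"],s["tcp_pos"],s["q"])
E
python3 a.py
```

```text
[-27.08  15.46   3.41  -0.     0.    66.12]
[-27.08  15.47  15.31  -0.     0.    66.12]
1.1 [0.35720121 0.17726977 0.20412708] [1.78572377e-01 3.07682467e-01 2.02411290e+00 1.52751805e-05
 8.09896830e-01 3.39317436e-01]
```

carry_out([
  [[-3, 1.7, 0.3, 0, 0, 7, 8.5], [-6, 3.4, 0.6, 0, 0, 14, 8.5], [-9, 5.1, 1, 0, 0, 21, 8.5], [-12, 6.8, 1.4, 0, 0, 28, 8.5], [-15, 8.6, 1.8, 0, 0, 35, 8.5], [-18, 10.3, 2.2, 0, 0, 42, 8.5], [-21, 12, 2.6, 0, 0, 49, 8.5], [-23.5, 13.4, 3, 0, 0, 56, 8.5], [-25.5, 14.5, 3.2, 0, 0, 62, 8.5], [-26.7, 15.2, 3.4, 0, 0, 65, 8.5], [-27.1, 15.5, 3.4, 0, 0, 66.1, 8.5], [-27.1, 15.5, 3.4, 0, 0, 66.1, 8.5]],
])

```text
t: 2.1
tcp_pos: [0.4688, -0.1138, 0.17]
tool_rot: [0.992, 0.13, 0.0, 0.0]
force: [-0.5, 0.6, 0.2]
finger_gap: 0.989
gripper_force: 0.0
```

```bash
python3 a.py; python3 - <<'E'
from h import *
im=cams.snapshot("wrist");cv2.imwrite("pics/w1.png",im[:,:,::-1])
E
```

```text
[-0.25  0.04  0.    0.   -0.    0.26]
[-0.25  0.04 11.9   0.   -0.    0.26]
2.1 [ 0.46879669 -0.11376745  0.17004581] [-4.70267591e-01  4.64528831e-01  1.86427943e+00  2.85839889e-05
  8.12710478e-01  8.39988796e-01]
```

View pics/w1.png

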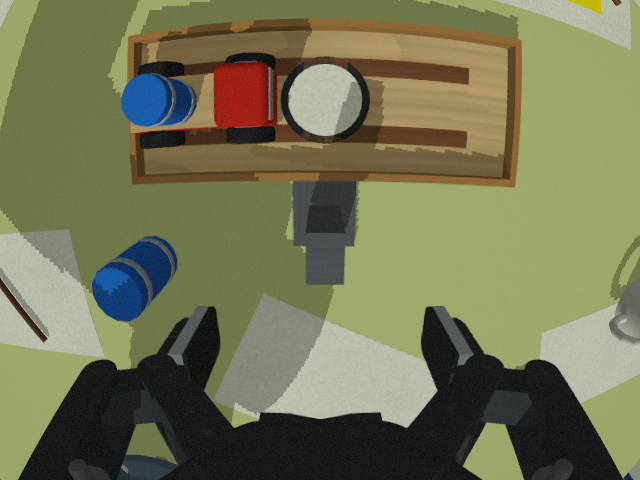

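The wrist view shows the mark at (325,100), the truck at its left stop (cab (243,95), barrel (155,100)) and the grip bar centred at column ~324. I'll cast the mark and the bar through the fisheye to check the grasp.

```bash
cat >> h.py <<'E'
def wray(uv,z,i=None):
    i=i or cams.camera_info("wrist");K,T=i["K"],i["T"]
    d=(np.asarray(uv,float)-K[:2,2])/K[0,0];th=np.hypot(*d)
    r=T[:3,:3]@np.r_[np.sin(th)*d/max(th,1e-9),np.cos(th)];o=T[:3,3]
    return o+r*(z-o[2])/r[2]
def wproj(P,i=None):
    i=i or cams.camera_info("wrist");K,T=i["K"],i["T"]
    p=T[:3,:3].T@(np.asarray(P)-T[:3,3]);rr=np.hypot(p[0],p[1]);th=np.arctan2(rr,p[2])
    return K[:2,2]+K[0,0]*th*p[:2]/rr
E
python3 - <<'E'
from h import *
print("mark",wray((325,100.5),.006))
# bar top face: far edge ~y246?, near edge y285 ; x 305..344
for uv in((305.5,246),(344,246),(306,285),(344,285)):print(wray(uv,.081))
a=[wray(u,.02) for u in((131,40),(520,42),(515,186),(132,184))]
print("rim",a,np.mean(a,0)); ly=a[0]-a[1]+a[3]-a[2]; print(np.arctan2(-ly[0],ly[1]))
E
```

```text
mark [ 0.56199614 -0.09094912  0.006     ]
[ 0.47110386 -0.10229241  0.081     ]
[ 0.47714611 -0.12488972  0.081     ]
[ 0.44588829 -0.10897991  0.081     ]
[ 0.4520752  -0.13220171  0.081     ]
rim [array([0.57951646, 0.07181048, 0.02      ]), array([ 0.65905806, -0.22580633,  0.02      ]), array([ 0.54410361, -0.25721497,  0.02      ]), array([0.46460865, 0.04533251, 0.02      ])] [ 0.5618217  -0.09146958  0.02      ]
0.25903486528908093
```

carry_out([
  [[-0.2, 0.1, 2.5, 0, 0, 0.2, 8.5], [-0.4, 0.1, 5.5, 0, 0, 0.3, 8.5], [-0.4, 0.1, 8.5, 0, 0, 0.3, 8.5], [-0.4, 0.1, 10.5, 0, 0, 0.3, 8.5], [-0.4, 0.1, 11.5, 0, 0, 0.3, 8.5], [-0.4, 0.1, 11.9, 0, 0, 0.3, 7], [-0.4, 0.1, 11.9, 0, 0, 0.3, 5], [-0.4, 0.1, 11.9, 0, 0, 0.3, 3.5], [-0.4, 0.1, 11.9, 0, 0, 0.3, 2.8], [-0.4, 0.1, 11.9, 0, 0, 0.3, 2], [-0.4, 0.1, 11.9, 0, 0, 0.3, 1.5], [-0.4, 0.1, 11.9, 0, 0, 0.3, 1]],
], force=80)

```text
t: 3.15
tcp_pos: [0.4659, -0.1154, 0.0528]
tool_rot: [0.992, 0.128, 0.002, 0.001]
force: [0.5, -0.3, 7.0]
finger_gap: 0.27
gripper_force: 79.7
```

```bash
python3 - <<'E'
from h import *
s=manip.sense();print({k:np.round(v,4) for k,v in s.items()})
im=cams.snapshot("wrist");cv2.imwrite("pics/w2.png",im[:,:,::-1])
E
```

```text
{'t': np.float64(3.15), 'q': array([-4.7620e-01,  6.8940e-01,  1.9413e+00,  2.0000e-04,  5.0720e-01,
        8.3830e-01]), 'qd': array([ 0.0009,  0.0004, -0.0006,  0.0004, -0.0001, -0.0012]), 'tau': array([ 1.34000e-01, -3.53577e+01, -4.36890e+00, -6.08000e-02,
       -1.13000e-02, -6.06000e-02]), 'tcp_pos': array([ 0.4659, -0.1154,  0.0528]), 'tool_rot': array([0.9918, 0.1277, 0.0015, 0.001 ]), 'force': array([ 0.4903, -0.349 ,  7.0247]), 'ft_torque': array([ 0.078 ,  0.0547, -0.0768]), 'gripper_force': np.float64(79.7253), 'finger_gap': np.float64(0.2695)}
```

View pics/w2.png

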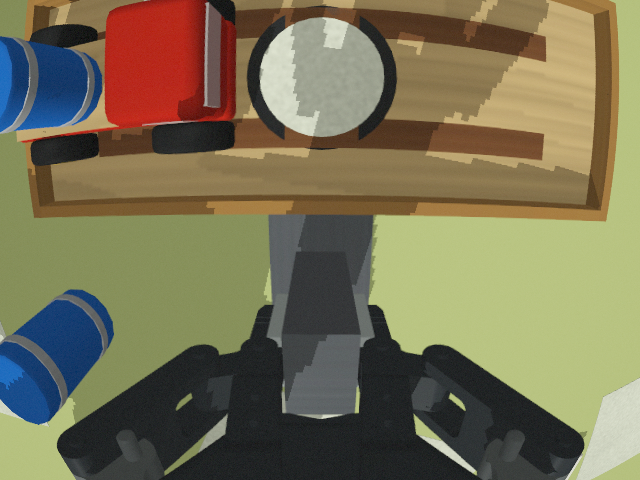

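The tray grip is pinched (23 mm gap, bar between the fingers). The mark is at (322,76), and the truck's nose at ~235 is still at the +y stop. Next I'll lift gently, then lower the +y end slightly so the truck stays on its stop.

carry_out([
  [[0, 0, -0.2, 0, 0, 0, 1], [0, 0, -0.7, 0, 0, 0, 1], [0, 0, -1.5, 0, 0, 0, 1], [0, 0, -2.6, -0.1, 0, 0, 1], [0, 0, -4, -0.3, 0, 0, 1], [0, 0, -5.5, -0.6, 0, 0, 1], [0, 0, -7, -0.9, 0, 0, 1], [0, 0, -8.5, -1.2, 0, 0, 1], [0, 0, -9.9, -1.5, 0, 0, 1], [0, 0, -11.2, -1.7, 0, 0, 1], [0, 0, -12.3, -1.8, 0, 0, 1], [0, 0, -13, -1.8, 0, 0, 1]],
])

```text
t: 4.2
tcp_pos: [0.4642, -0.1144, 0.1825]
tool_rot: [0.992, 0.128, 0.002, 0.016]
force: [0.6, -0.5, -5.7]
finger_gap: 0.268
gripper_force: 78.5
```

```bash
python3 - <<'E'
from h import *
s=manip.sense();R0=R.from_quat(s["tool_rot"]);print({k:np.round(s[k],3) for k in("t","tcp_pos","force","ft_torque","gripper_force","finger_gap")})
M=R0.as_matrix();print("tool axes tilt: x.z",M[2,0],"a(+y lowered)",M[2,1],"yaw",np.arctan2(M[1,0],M[0,0]))
Rt=tool(-np.pi/2-.17,np.radians(-1.8));p0=s["tcp_pos"]
r1=row([.4834,.156,.186],Rt);print(r1)
sl=(R0.inv()*Rt).as_rotvec(degrees=True)
k=(np.arange(36)+1)/36;f=10*k**3-15*k**4+6*k**5
print(np.round(f[:12],3),np.round((f[12:24]-f[11])/(1-f[11]),3))
# write rows for first call
for q in f[:12]:print(np.round(r1*q,1).tolist())
E
```

```text
{'t': np.float64(4.2), 'tcp_pos': array([ 0.464, -0.114,  0.183]), 'force': array([ 0.603, -0.507, -5.749]), 'ft_torque': array([-0.186,  0.331, -0.008]), 'gripper_force': np.float64(78.545), 'finger_gap': np.float64(0.268)}
tool axes tilt: x.z -0.00017016444302551774 a(+y lowered) 0.031591755313180585 yaw 0.25716483527972106
[ 8.740e+00 -2.564e+01 -1.160e+00  1.000e-02 -7.600e-01  2.446e+01]
[0.    0.002 0.005 0.012 0.022 0.035 0.054 0.076 0.104 0.135 0.171 0.21 ] [0.054 0.112 0.173 0.236 0.301 0.367 0.433 0.498 0.561 0.622 0.68  0.734]
[0.0, -0.0, -0.0, 0.0, -0.0, 0.0]
[0.0, -0.0, -0.0, 0.0, -0.0, 0.0]
[0.0, -0.1, -0.0, 0.0, -0.0, 0.1]
[0.1, -0.3, -0.0, 0.0, -0.0, 0.3]
[0.2, -0.6, -0.0, 0.0, -0.0, 0.5]
[0.3, -0.9, -0.0, 0.0, -0.0, 0.9]
[0.5, -1.4, -0.1, 0.0, -0.0, 1.3]
[0.7, -2.0, -0.1, 0.0, -0.1, 1.9]
[0.9, -2.7, -0.1, 0.0, -0.1, 2.5]
[1.2, -3.5, -0.2, 0.0, -0.1, 3.3]
[1.5, -4.4, -0.2, 0.0, -0.1, 4.2]
[1.8, -5.4, -0.2, 0.0, -0.2, 5.1]
```

```bash
python3 - <<'E'
from h import *
r1=np.array([8.74,-25.64,-1.16,0,-.76,24.46])
k=(np.arange(37))/36;f=10*k**3-15*k**4+6*k**5
for c in(0,12,24):
    B=R.from_rotvec(r1[3:]*f[c],degrees=True)
    print([[*np.round(B.inv().apply(r1[:3]*(q-f[c])),2).tolist(),*np.round((B.inv()*R.from_rotvec(r1[3:]*q,degrees=True)).as_rotvec(degrees=True),1).tolist(),1] for q in f[c+1:c+13]])
E
```

```text
[[0.0, -0.01, -0.0, 0.0, -0.0, 0.0, 1], [0.01, -0.04, -0.0, 0.0, -0.0, 0.0, 1], [0.04, -0.13, -0.01, 0.0, -0.0, 0.1, 1], [0.1, -0.3, -0.01, 0.0, -0.0, 0.3, 1], [0.19, -0.55, -0.02, 0.0, -0.0, 0.5, 1], [0.31, -0.91, -0.04, 0.0, -0.0, 0.9, 1], [0.47, -1.38, -0.06, 0.0, -0.0, 1.3, 1], [0.67, -1.96, -0.09, 0.0, -0.1, 1.9, 1], [0.9, -2.65, -0.12, 0.0, -0.1, 2.5, 1], [1.18, -3.46, -0.16, 0.0, -0.1, 3.3, 1], [1.49, -4.37, -0.2, 0.0, -0.1, 4.2, 1], [1.83, -5.38, -0.24, 0.0, -0.2, 5.1, 1]]
[[0.27, -1.13, -0.05, 0.0, -0.0, 1.0, 1], [0.57, -2.33, -0.1, 0.0, -0.1, 2.2, 1], [0.88, -3.6, -0.16, -0.0, -0.1, 3.3, 1], [1.2, -4.92, -0.22, -0.0, -0.1, 4.6, 1], [1.53, -6.27, -0.28, 0.0, -0.2, 5.8, 1], [1.86, -7.64, -0.34, -0.0, -0.2, 7.1, 1], [2.19, -9.0, -0.4, -0.0, -0.3, 8.4, 1], [2.52, -10.35, -0.46, 0.0, -0.3, 9.6, 1], [2.84, -11.67, -0.52, -0.0, -0.3, 10.8, 1], [3.15, -12.94, -0.58, 0.0, -0.4, 12.0, 1], [3.44, -14.15, -0.63, 0.0, -0.4, 13.1, 1], [3.72, -15.27, -0.69, -0.0, -0.4, 14.2, 1]]
[[-0.01, -1.07, -0.05, -0.0, -0.0, 1.0, 1], [-0.02, -2.03, -0.09, 0.0, -0.1, 1.8, 1], [-0.03, -2.88, -0.13, 0.0, -0.1, 2.6, 1], [-0.03, -3.61, -0.16, 0.0, -0.1, 3.3, 1], [-0.04, -4.23, -0.19, 0.0, -0.1, 3.8, 1], [-0.04, -4.72, -0.21, 0.0, -0.1, 4.3, 1], [-0.05, -5.1, -0.23, 0.0, -0.1, 4.6, 1], [-0.05, -5.37, -0.24, 0.0, -0.2, 4.9, 1], [-0.05, -5.55, -0.25, 0.0, -0.2, 5.0, 1], [-0.05, -5.64, -0.25, -0.0, -0.2, 5.1, 1], [-0.05, -5.68, -0.25, 0.0, -0.2, 5.1, 1], [-0.05, -5.68, -0.25, 0.0, -0.2, 5.1, 1]]
```

carry_out([
  [[0.05, -0.13, -0.01, 0, 0, 0.1, 1], [0.1, -0.3, -0.01, 0, 0, 0.3, 1], [0.2, -0.55, -0.02, 0, 0, 0.5, 1], [0.3, -0.9, -0.04, 0, 0, 0.9, 1], [0.47, -1.38, -0.06, 0, 0, 1.3, 1], [0.67, -1.96, -0.09, 0, -0.1, 1.9, 1], [0.9, -2.65, -0.12, 0, -0.1, 2.5, 1], [1.18, -3.46, -0.16, 0, -0.1, 3.3, 1], [1.5, -4.37, -0.2, 0, -0.1, 4.2, 1], [1.83, -5.38, -0.24, 0, -0.2, 5.1, 1]],
])

```text
t: 5.03
tcp_pos: [0.4686, -0.0571, 0.1817]
tool_rot: [0.996, 0.083, 0.001, 0.015]
force: [1.2, -0.0, -5.4]
finger_gap: 0.269
gripper_force: 78.5
```

carry_out([
  [[0.27, -1.13, -0.05, 0, 0, 1.0, 1], [0.57, -2.33, -0.1, 0, -0.1, 2.2, 1], [0.88, -3.6, -0.16, 0, -0.1, 3.3, 1], [1.2, -4.92, -0.22, 0, -0.1, 4.6, 1], [1.53, -6.27, -0.28, 0, -0.2, 5.8, 1], [1.86, -7.64, -0.34, 0, -0.2, 7.1, 1], [2.19, -9.0, -0.4, 0, -0.3, 8.4, 1], [2.52, -10.35, -0.46, 0, -0.3, 9.6, 1], [2.84, -11.67, -0.52, 0, -0.3, 10.8, 1], [3.15, -12.94, -0.58, 0, -0.4, 12.0, 1], [3.44, -14.15, -0.63, 0, -0.4, 13.1, 1], [3.72, -15.27, -0.69, 0, -0.4, 14.2, 1]],
])

```text
t: 6.03
tcp_pos: [0.4793, 0.1004, 0.1836]
tool_rot: [0.999, -0.041, -0.001, 0.016]
force: [0.6, -0.8, -5.8]
finger_gap: 0.273
gripper_force: 78.5
```

carry_out([
  [[0, -1.07, -0.05, 0, 0, 1.0, 1], [-0.02, -2.03, -0.09, 0, -0.1, 1.8, 1], [-0.03, -2.88, -0.13, 0, -0.1, 2.6, 1], [-0.03, -3.61, -0.16, 0, -0.1, 3.3, 1], [-0.04, -4.23, -0.19, 0, -0.1, 3.8, 1], [-0.04, -4.72, -0.21, 0, -0.1, 4.3, 1], [-0.05, -5.1, -0.23, 0, -0.1, 4.6, 1], [-0.05, -5.37, -0.24, 0, -0.2, 4.9, 1], [-0.05, -5.55, -0.25, 0, -0.2, 5.0, 1], [-0.05, -5.64, -0.25, 0, -0.2, 5.1, 1], [-0.05, -5.68, -0.25, 0, -0.2, 5.1, 1]],
])

```text
t: 6.95
tcp_pos: [0.4841, 0.1555, 0.1848]
tool_rot: [0.996, -0.085, -0.002, 0.016]
force: [-0.2, -0.4, -5.6]
finger_gap: 0.27
gripper_force: 78.5
```

```bash
python3 - <<'E'
from h import *
s=manip.sense();M=R.from_quat(s["tool_rot"]).as_matrix();print({k:np.round(s[k],4) for k in("t","tcp_pos","force","ft_torque","gripper_force","finger_gap")})
print("x.z",M[2,0],"a",M[2,1],"yaw",np.arctan2(M[1,0],M[0,0]))
ims={n:cams.snapshot(n) for n in("wrist","top","scene")}
np.savez("cal.npz",**ims)
w=cv2.resize(ims["wrist"],(400,300));t=ims["top"][110:310,220:420];t=cv2.resize(t,(400,400))[:300];sc=cv2.resize(ims["scene"][180:330,240:440],(400,300))
o=np.vstack([np.hstack([w,t]),np.hstack([sc,sc*0])]);cv2.imwrite("pics/p1.png",o[:,:,::-1])
E
```

```text
{'t': np.float64(6.95), 'tcp_pos': array([0.4841, 0.1555, 0.1848]), 'force': array([-0.2279, -0.3653, -5.6255]), 'ft_torque': array([0.0371, 0.3672, 0.0135]), 'gripper_force': np.float64(78.5139), 'finger_gap': np.float64(0.2699)}
x.z -0.0005317099572545174 a 0.03158527095220278 yaw -0.1696933617331584
```

View pics/p1.png

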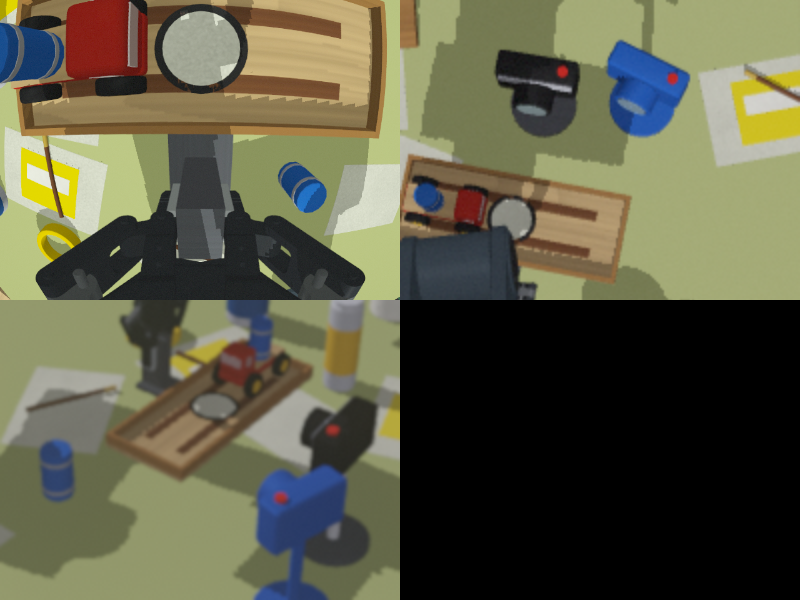

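The tray is at the focus: the scene crop shows the truck still at its stop with the barrel upright, and the black camera ahead. Now I'll calibrate the truck tracking on the scene camera with the truck at d = +90 mm.

```bash
cat > track.py <<'E'
import sys,json,os
from h import *
from scipy.optimize import least_squares
from scipy.linalg import solve_discrete_are,expm
W=9.81/8
def meas(im,s):
    h=cv2.cvtColor(im,cv2.COLOR_RGB2HSV).astype(int)
    m=(((h[...,0]<8)|(h[...,0]>172))&(h[...,1]>110)&(h[...,2]>50)).astype(np.uint8)
    m[:,:250]=0;m[:150]=0;m[300:]=0;m[:,400:]=0;m[265:,370:]=0
    n,l,st,c=cv2.connectedComponentsWithStats(m);k=1+np.argmax(st[1:,4])
    i=cams.camera_info("scene");K,T=i["K"],i["T"];R0=R.from_quat(s["tool_rot"])
    d=R0.inv().apply(T[:3,:3]@np.linalg.solve(K,np.r_[c[k],1]));o=R0.inv().apply(T[:3,3]-s["tcp_pos"])
    p=o-d*o[2]/d[2];return -p[1],st[k,4],p[0],c[k]
def sim(tt,d,v,b,H,t0):
    """integrate from t0 at sample times tt; H: list of (t,a)"""
    ht,ha=np.array(H).T;out=[];t=t0
    for x in tt:
        while t<x-1e-6:
            dt=min(.01,x-t);acc=W*d+9.81*(np.interp(t+dt/2,ht,ha)+b)-.1*v
            d+=v*dt+.5*acc*dt*dt;v+=acc*dt;t+=dt
        out.append((d,v))
    return np.array(out)
def lqr(Ts):
    A=np.array([[0,1,0],[W,-.1,9.81],[0,0,0]]);E=expm(A*Ts);Ad,Bd=E[:2,:2],E[:2,2:]
    P=solve_discrete_are(Ad,Bd,np.diag([1,.5]),np.array([[4.]]))
    return np.linalg.solve(4+Bd.T@P@Bd,Bd.T@P@Ad)[0]
if __name__=="__main__":
    n=int(sys.argv[1]);off=json.load(open("off.json"))
    L=json.load(open("log.json")) if os.path.exists("log.json") else {"H":[],"S":[]}
    for k in range(n):
        s=manip.sense();im=cams.snapshot("scene");y,ar,px,_=meas(im,s);a=R.from_quat(s["tool_rot"]).as_matrix()[2,1]
        if k==0 and L["H"]:   # ramp took len given in rows
            rows=float(sys.argv[2]);t1=L["H"][-1][0];L["H"].append((min(t1+rows/12,s["t"]-1e-4),a))
        L["S"].append((s["t"],y+off))
    s=manip.sense();L["H"].append((s["t"],a));json.dump(L,open("log.json","w"))
    S=np.array(L["S"]);S=S[S[:,0]>s["t"]-float(sys.argv[3])]
    f=lambda q:np.r_[(sim(S[:,0],*q,L["H"],S[0,0])[:,0]-S[:,1])/.0005,q[2]/.003]
    q=least_squares(f,[S[0,1],0,0]).x;d,v=sim([s["t"]],*q,L["H"],S[0,0])[0]
    K=lqr(.75);ac=-(K@[d,v])-q[2]
    print("t %.2f d %.1f mm v %.1f mm/s bias %.4f a_now %.4f -> a %.4f  turn rx %.2f deg"%(s["t"],d*1e3,v*1e3,q[2],a,ac,-np.degrees(ac-a)),"K",K.round(3),"area",ar,"d samples",np.round(S[-n:,1]*1e3,1),"res",np.abs(f(q)).max().round(1),"tcp",s["tcp_pos"].round(4))
E
python3 - <<'E'
from track import *
s=manip.sense();im=np.load("cal.npz")["scene"];r=meas(im,s);print(r)
off=.09-r[0];json.dump(off,open("off.json","w"));print(off)
a=R.from_quat(s["tool_rot"]).as_matrix()[2,1];json.dump({"H":[[s["t"],a]],"S":[]},open("log.json","w"))
print(lqr(.75),s["t"])
E
```

```text
(np.float64(0.04254000094617982), np.int32(231), np.float64(0.11062649167069538), array([359.23376623, 212.19047619]))
0.04745999905382017
[0.23073874 0.19291675] 7.1
```

carry_out([
  [[0, 0, 0, 0.2, 0, 0, 1], [0, 0, 0, 0.6, 0, 0, 1], [0, 0, -0.05, 1.0, 0, 0, 1], [0, 0, -0.05, 1.4, 0, 0, 1], [0, 0, -0.1, 1.8, 0, 0, 1], [0, 0, -0.1, 2.2, 0, 0, 1], [0, 0, -0.1, 2.5, 0, 0, 1], [0, 0, -0.1, 2.7, 0, 0, 1]],
])

```text
t: 7.77
tcp_pos: [0.4841, 0.1555, 0.1858]
tool_rot: [0.996, -0.085, 0.0, -0.008]
force: [-0.6, 0.6, -5.6]
finger_gap: 0.272
gripper_force: 78.5
```

```bash
python3 track.py 5 8 0.24
```

```text
t 8.02 d 86.0 mm v -28.8 mm/s bias -0.0000 a_now -0.0156 -> a -0.0143  turn rx -0.07 deg K [0.231 0.193] area 240 d samples [90.9 89.9 88.6 87.4] res 0.1 tcp [0.4841 0.1556 0.1858]
```

carry_out([
  [[0, 0, 0, -0.1, 0, 0, 1], [0, 0, 0, -0.1, 0, 0, 1], [0, 0, 0, -0.1, 0, 0, 1], [0, 0, 0, -0.1, 0, 0, 1]],
])

```text
t: 8.35
tcp_pos: [0.4841, 0.1557, 0.1858]
tool_rot: [0.996, -0.085, 0.0, -0.007]
force: [0.9, 0.3, -5.3]
finger_gap: 0.269
gripper_force: 78.5
```

```bash
python3 track.py 4 1 0.85
```

```text
t 8.55 d 64.9 mm v -56.4 mm/s bias -0.0019 a_now -0.0139 -> a -0.0022  turn rx -0.67 deg K [0.231 0.193] area 247 d samples [75.4 72.5 70.3 67.4] res 0.9 tcp [0.4841 0.1556 0.1858]
```

carry_out([
  [[0, 0, 0, -0.4, 0, 0, 1], [0, 0, 0, -0.7, 0, 0, 1], [0, 0, 0, -0.7, 0, 0, 1], [0, 0, 0, -0.7, 0, 0, 1], [0, 0, 0, -0.7, 0, 0, 1]],
])

```text
t: 8.97
tcp_pos: [0.4841, 0.1557, 0.1858]
tool_rot: [0.996, -0.085, -0.0, -0.001]
force: [0.9, 0.1, -4.5]
finger_gap: 0.273
gripper_force: 78.6
```

```bash
python3 track.py 4 2 1.2
```

```text
t 9.17 d 30.9 mm v -45.6 mm/s bias -0.0008 a_now -0.0017 -> a 0.0025  turn rx -0.24 deg K [0.231 0.193] area 258 d samples [40.2 38.4 35.4 33.1] res 0.9 tcp [0.4841 0.1556 0.1858]
```

carry_out([
  [[0, 0, 0, -0.25, 0, 0, 1], [0, 0, 0, -0.25, 0, 0, 1], [0, 0, 0, -0.25, 0, 0, 1], [0, 0, 0, -0.25, 0, 0, 1], [0, 0, 0, -0.25, 0, 0, 1]],
])

```text
t: 9.58
tcp_pos: [0.4841, 0.1556, 0.1858]
tool_rot: [0.996, -0.085, -0.0, 0.001]
force: [0.1, -0.2, -5.6]
finger_gap: 0.274
gripper_force: 78.5
```

```bash
python3 track.py 4 1 1.4
```

```text
t 9.78 d 1.4 mm v -41.3 mm/s bias -0.0028 a_now 0.0027 -> a 0.0104  turn rx -0.44 deg K [0.231 0.193] area 272 d samples [9.8 7.6 5.5 3.7] res 1.3 tcp [0.4841 0.1556 0.1858]
```

carry_out([
  [[0, 0, 0, -0.3, 0, 0, 1], [0, 0, 0, -0.5, 0, 0, 1], [0, 0, 0, -0.5, 0, 0, 1], [0, 0, 0, -0.5, 0, 0, 1]],
])

```text
t: 10.12
tcp_pos: [0.4841, 0.1557, 0.1858]
tool_rot: [0.996, -0.085, -0.001, 0.006]
force: [0.4, 0.5, -4.6]
finger_gap: 0.271
gripper_force: 78.5
```

```bash
python3 track.py 4 2 1.0
```

```text
t 10.32 d -10.2 mm v -1.0 mm/s bias -0.0022 a_now 0.0114 -> a 0.0048  turn rx 0.38 deg K [0.231 0.193] area 281 d samples [ -8.1  -9.2  -9.7 -10.1] res 0.7 tcp [0.484  0.1556 0.1858]
```

carry_out([
  [[0, 0, 0, 0.2, 0, 0, 1], [0, 0, 0, 0.4, 0, 0, 1], [0, 0, 0, 0.4, 0, 0, 1], [0, 0, 0, 0.4, 0, 0, 1]],
])

```text
t: 10.65
tcp_pos: [0.4841, 0.1555, 0.1858]
tool_rot: [0.996, -0.085, -0.0, 0.002]
force: [0.1, 0.0, -5.4]
finger_gap: 0.265
gripper_force: 78.5
```

```bash
python3 track.py 4 2 1.6; python3 -c "
from h import *
cv2.imwrite('pics/w3.png',cams.snapshot('wrist')[:,:,::-1])"
```

```text
t 10.85 d -11.1 mm v -1.0 mm/s bias -0.0034 a_now 0.0045 -> a 0.0062  turn rx -0.10 deg K [0.231 0.193] area 283 d samples [-11.3 -10.7 -10.9 -11.3] res 1.1 tcp [0.4841 0.1556 0.1858]
```

View pics/w3.png

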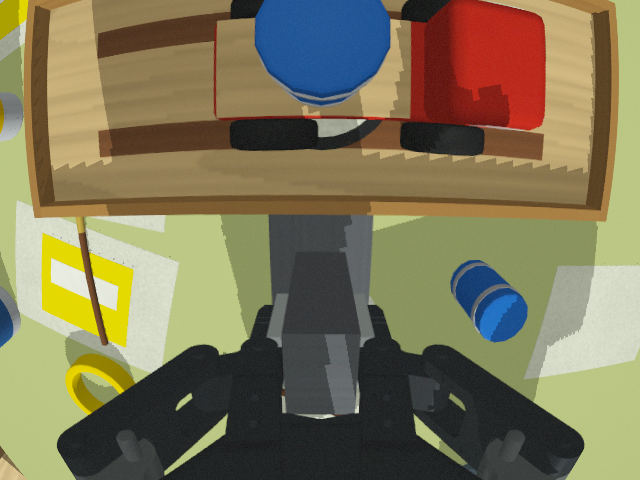

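Wrist view: barrel upright on the bed. The near wheels are at x≈274 and 443 against the mark at 322, so the truck is somewhat to −y. I'll convert this to mm from both wrist pictures to check the calibration.

carry_out([
  [[0, 0, 0, -0.2, 0, 0, 1], [0, 0, 0, -0.2, 0, 0, 1], [0, 0, 0, -0.2, 0, 0, 1], [0, 0, 0, -0.2, 0, 0, 1]],
])

```text
t: 11.23
tcp_pos: [0.4841, 0.1556, 0.1858]
tool_rot: [0.996, -0.085, -0.001, 0.004]
force: [0.3, -0.6, -5.1]
finger_gap: 0.27
gripper_force: 78.5
```

```bash
python3 track.py 4 1 1.6; python3 - <<'E'
from h import *
i=cams.camera_info("wrist");s=manip.sense();R0=R.from_quat(s["tool_rot"])
def ty(uv,h):
    T=np.eye(4);T[:3,:3]=R0.as_matrix().T@i["T"][:3,:3];T[:3,3]=R0.inv().apply(i["T"][:3,3]-s["tcp_pos"])
    p=wray(uv,.0528-h,{"K":i["K"],"T":T});return np.round([-p[1]*1e3,p[0]*1e3],1)
print("mark",ty((322,76),.006))
for h in(.012,.02,.03):print(h,"d=90:",ty((65,150),h),ty((193,138),h),"now",ty((274,136),h),ty((443,139),h))
print("bed rear edge now at .036:",ty((216,70),.039),"red nose side bottom",ty((535,128),.03), "d90 nose low",ty((236,100),.025))
E
```

```text
t 11.43 d -9.3 mm v 11.4 mm/s bias -0.0038 a_now 0.0080 -> a 0.0037  turn rx 0.24 deg K [0.231 0.193] area 283 d samples [-11.3 -10.7 -10.2  -9.7] res 1.3 tcp [0.4841 0.1556 0.1858]
mark [ -0.9 100.8]
0.012 d=90: [133.   74.8] [57.9 74.2] now [20.3 73.5] [-56.   73.5]
0.02 d=90: [126.5  75. ] [55.1 74.5] now [19.3 73.7] [-53.3  73.8]
0.03 d=90: [118.5  75.2] [51.6 74.7] now [18.1 74.1] [-49.9  74.1]
bed rear edge now at .036: [ 38.6 100.5] red nose side bottom [-94.   82.5] d90 nose low [34.2 89.4]
```

Rear bed edge and wheels give d ≈ −16 mm where the scene tracker said −11. I'll shift the tracker by −5.5 mm and continue.

carry_out([
  [[0, 0, 0, 0.2, 0, 0, 1], [0, 0, 0, 0.2, 0, 0, 1], [0, 0, 0, 0.2, 0, 0, 1], [0, 0, 0, 0.2, 0, 0, 1], [0, 0, 0, 0.2, 0, 0, 1]],
])

```text
t: 11.85
tcp_pos: [0.4841, 0.1556, 0.1858]
tool_rot: [0.996, -0.085, -0.0, 0.002]
force: [0.2, 0.4, -5.0]
finger_gap: 0.278
gripper_force: 78.5
```

```bash
python3 - <<'E'
import json
o=json.load(open("off.json"));json.dump(o-.0055,open("off.json","w"))
L=json.load(open("log.json"));L["S"]=[[t,d-.0055] for t,d in L["S"]];json.dump(L,open("log.json","w"))
E
python3 track.py 4 1 1.8
```

```text
t 12.05 d -5.1 mm v 16.6 mm/s bias -0.0028 a_now 0.0045 -> a 0.0008  turn rx 0.21 deg K [0.231 0.193] area 275 d samples [-8.2 -7.6 -6.4 -6.2] res 1.0 tcp [0.4841 0.1556 0.1858]
```

carry_out([
  [[0, 0, 0, 0.2, 0, 0, 1], [0, 0, 0, 0.25, 0, 0, 1], [0, 0, 0, 0.25, 0, 0, 1], [0, 0, 0, 0.25, 0, 0, 1], [0, 0, 0, 0.25, 0, 0, 1]],
])

```text
t: 12.47
tcp_pos: [0.4841, 0.1556, 0.1858]
tool_rot: [0.996, -0.085, -0.0, 0.0]
force: [-0.1, 0.1, -4.4]
finger_gap: 0.273
gripper_force: 78.5
```

```bash
python3 track.py 4 1 2.0
```

```text
t 12.67 d -0.0 mm v 0.2 mm/s bias -0.0028 a_now 0.0001 -> a 0.0027  turn rx -0.15 deg K [0.231 0.193] area 274 d samples [-1.1 -0.4 -0.4  0.4] res 1.2 tcp [0.4841 0.1556 0.1858]
```

carry_out([
  [[0, 0, 0, -0.15, 0, 0, 1], [0, 0, 0, -0.15, 0, 0, 1], [0, 0, 0, -0.15, 0, 0, 1], [0, 0, 0, -0.15, 0, 0, 1], [0, 0, 0, -0.15, 0, 0, 1]],
])

```text
t: 13.08
tcp_pos: [0.4841, 0.1556, 0.1858]
tool_rot: [0.996, -0.085, -0.0, 0.001]
force: [0.1, -0.4, -5.5]
finger_gap: 0.277
gripper_force: 78.5
```

```bash
python3 track.py 4 1 2.0
```

```text
t 13.28 d 1.3 mm v 2.3 mm/s bias -0.0026 a_now 0.0027 -> a 0.0018  turn rx 0.05 deg K [0.231 0.193] area 273 d samples [1.  0.9 1.5 1.3] res 1.5 tcp [0.4841 0.1556 0.1858]
```

carry_out([
  [[0, 0, 0, 0.06, 0, 0, 1], [0, 0, 0, 0.06, 0, 0, 1], [0, 0, 0, 0.06, 0, 0, 1], [0, 0, 0, 0.06, 0, 0, 1], [0, 0, 0, 0.06, 0, 0, 1], [0, 0, 0, 0.06, 0, 0, 1]],
])

```text
t: 13.78
tcp_pos: [0.4841, 0.1556, 0.1858]
tool_rot: [0.996, -0.085, -0.0, 0.001]
force: [0.1, -0.4, -5.5]
finger_gap: 0.274
gripper_force: 78.5
```

```bash
python3 track.py 4 1 2.2
```

```text
t 13.98 d 3.3 mm v 1.7 mm/s bias -0.0023 a_now 0.0017 -> a 0.0012  turn rx 0.03 deg K [0.231 0.193] area 267 d samples [2.7 3.4 3.2 3.1] res 1.0 tcp [0.4841 0.1556 0.1858]
```

carry_out([
  [[0, 0, 0, 0.06, 0, 0, 1], [0, 0, 0, 0.06, 0, 0, 1], [0, 0, 0, 0.06, 0, 0, 1], [0, 0, 0, 0.06, 0, 0, 1], [0, 0, 0, 0.06, 0, 0, 1], [0, 0, 0, 0.06, 0, 0, 1]],
])

```text
t: 14.48
tcp_pos: [0.4841, 0.1556, 0.1858]
tool_rot: [0.996, -0.085, -0.0, 0.0]
force: [0.2, -0.6, -5.1]
finger_gap: 0.273
gripper_force: 78.5
```

```bash
python3 track.py 4 1 2.4
```

```text
t 14.68 d 0.5 mm v -9.1 mm/s bias -0.0025 a_now 0.0006 -> a 0.0041  turn rx -0.20 deg K [0.231 0.193] area 269 d samples [2.  1.6 1.2 0.9] res 0.8 tcp [0.4841 0.1556 0.1858]
```

carry_out([
  [[0, 0, 0, -0.2, 0, 0, 1], [0, 0, 0, -0.2, 0, 0, 1], [0, 0, 0, -0.2, 0, 0, 1], [0, 0, 0, -0.2, 0, 0, 1], [0, 0, 0, -0.2, 0, 0, 1], [0, 0, 0, -0.2, 0, 0, 1]],
])

```text
t: 15.18
tcp_pos: [0.4841, 0.1556, 0.1858]
tool_rot: [0.996, -0.085, -0.001, 0.002]
force: [0.4, -0.3, -5.3]
finger_gap: 0.27
gripper_force: 78.5
```

```bash
python3 track.py 4 1 2.4;python3 -c "
from h import *
cv2.imwrite('pics/w4.png',cams.snapshot('wrist')[:,:,::-1])"
```

```text
t 15.38 d -2.3 mm v 0.9 mm/s bias -0.0024 a_now 0.0041 -> a 0.0028  turn rx 0.08 deg K [0.231 0.193] area 272 d samples [-2.1 -2.1 -2.3 -2.5] res 0.9 tcp [0.4841 0.1556 0.1858]
```

View pics/w4.png

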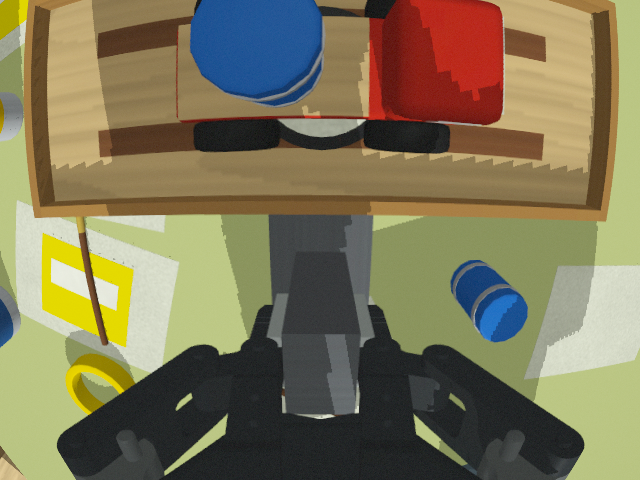

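Wrist view: wheels at 237 and 407, so their midpoint of 322 is right over the mark (322), with the barrel standing. Keep holding.

carry_out([
  [[0, 0, 0, 0.06, 0, 0, 1], [0, 0, 0, 0.06, 0, 0, 1], [0, 0, 0, 0.06, 0, 0, 1], [0, 0, 0, 0.06, 0, 0, 1], [0, 0, 0, 0.06, 0, 0, 1], [0, 0, 0, 0.06, 0, 0, 1]],
])

```text
t: 15.93
tcp_pos: [0.4841, 0.1556, 0.1858]
tool_rot: [0.996, -0.085, -0.0, 0.002]
force: [-0.7, 1.0, -4.7]
finger_gap: 0.273
gripper_force: 78.5
```

```bash
python3 track.py 4 1 2.6
```

```text
t 16.13 d -1.4 mm v 2.9 mm/s bias -0.0025 a_now 0.0031 -> a 0.0023  turn rx 0.05 deg K [0.231 0.193] area 276 d samples [-2.1 -1.8 -1.6 -1.6] res 0.8 tcp [0.4841 0.1556 0.1858]
```

carry_out([
  [[0, 0, 0, 0.05, 0, 0, 1], [0, 0, 0, 0.05, 0, 0, 1], [0, 0, 0, 0.05, 0, 0, 1], [0, 0, 0, 0.05, 0, 0, 1], [0, 0, 0, 0.05, 0, 0, 1], [0, 0, 0, 0.05, 0, 0, 1]],
])

```text
t: 16.63
tcp_pos: [0.4841, 0.1556, 0.1858]
tool_rot: [0.996, -0.085, -0.0, 0.001]
force: [0.2, -0.5, -4.8]
finger_gap: 0.271
gripper_force: 78.5
```

```bash
python3 track.py 4 1 2.8
```

```text
t 16.83 d 0.3 mm v 1.1 mm/s bias -0.0025 a_now 0.0022 -> a 0.0022  turn rx 0.00 deg K [0.231 0.193] area 271 d samples [ 0.2 -0.   0.3  0.3] res 0.8 tcp [0.4841 0.1556 0.1858]
```

carry_out([
  [[0, 0, 0, 0, 0, 0, 1], [0, 0, 0, 0, 0, 0, 1], [0, 0, 0, 0, 0, 0, 1], [0, 0, 0, 0, 0, 0, 1], [0, 0, 0, 0, 0, 0, 1], [0, 0, 0, 0, 0, 0, 1]],
])

```text
t: 17.33
tcp_pos: [0.4841, 0.1556, 0.1858]
tool_rot: [0.996, -0.085, -0.0, 0.001]
force: [0.5, -0.3, -5.0]
finger_gap: 0.271
gripper_force: 78.5
```

```bash
python3 track.py 4 1 3
```

```text
t 17.53 d 1.6 mm v 1.2 mm/s bias -0.0024 a_now 0.0022 -> a 0.0018  turn rx 0.02 deg K [0.231 0.193] area 273 d samples [1.3 1.7 1.6 1.5] res 0.9 tcp [0.4841 0.1556 0.1858]
```

carry_out([
  [[0, 0, 0, 0.04, 0, 0, 1], [0, 0, 0, 0.04, 0, 0, 1], [0, 0, 0, 0.04, 0, 0, 1], [0, 0, 0, 0.04, 0, 0, 1], [0, 0, 0, 0.04, 0, 0, 1], [0, 0, 0, 0.04, 0, 0, 1]],
])

```text
t: 18.03
tcp_pos: [0.4841, 0.1556, 0.1858]
tool_rot: [0.996, -0.085, -0.0, 0.001]
force: [0.3, 0.3, -4.5]
finger_gap: 0.272
gripper_force: 78.5
```

```bash
python3 track.py 4 1 3
```

```text
t 18.23 d 1.2 mm v -2.9 mm/s bias -0.0024 a_now 0.0015 -> a 0.0027  turn rx -0.07 deg K [0.231 0.193] area 273 d samples [1.5 1.5 1.3 1.5] res 0.8 tcp [0.4841 0.1556 0.1858]
```

carry_out([
  [[0, 0, 0, -0.06, 0, 0, 1], [0, 0, 0, -0.06, 0, 0, 1], [0, 0, 0, -0.06, 0, 0, 1], [0, 0, 0, -0.06, 0, 0, 1], [0, 0, 0, -0.06, 0, 0, 1], [0, 0, 0, -0.06, 0, 0, 1]],
])

```text
t: 18.73
tcp_pos: [0.4841, 0.1556, 0.1858]
tool_rot: [0.996, -0.085, -0.0, 0.001]
force: [0.4, 0.4, -5.5]
finger_gap: 0.273
gripper_force: 78.5
```

```bash
python3 track.py 4 1 3
```

```text
t 18.93 d -1.6 mm v -3.5 mm/s bias -0.0025 a_now 0.0026 -> a 0.0035  turn rx -0.05 deg K [0.231 0.193] area 275 d samples [-0.8 -1.2 -1.1 -1.8] res 0.8 tcp [0.4841 0.1556 0.1858]
```

carry_out([
  [[0, 0, 0, -0.06, 0, 0, 1], [0, 0, 0, -0.06, 0, 0, 1], [0, 0, 0, -0.06, 0, 0, 1], [0, 0, 0, -0.06, 0, 0, 1], [0, 0, 0, -0.06, 0, 0, 1], [0, 0, 0, -0.06, 0, 0, 1]],
])

```text
t: 19.43
tcp_pos: [0.4841, 0.1556, 0.1858]
tool_rot: [0.996, -0.085, -0.0, 0.002]
force: [0.6, -0.3, -5.8]
finger_gap: 0.269
gripper_force: 78.5
```

```bash
python3 track.py 4 1 3
```

```text
t 19.63 d -1.9 mm v 2.3 mm/s bias -0.0025 a_now 0.0036 -> a 0.0025  turn rx 0.07 deg K [0.231 0.193] area 273 d samples [-2.1 -1.9 -1.9 -2.2] res 1.1 tcp [0.4841 0.1556 0.1858]
```

carry_out([
  [[0, 0, 0, 0.06, 0, 0, 1], [0, 0, 0, 0.06, 0, 0, 1], [0, 0, 0, 0.06, 0, 0, 1], [0, 0, 0, 0.06, 0, 0, 1], [0, 0, 0, 0.06, 0, 0, 1], [0, 0, 0, 0.06, 0, 0, 1]],
])

```text
t: 20.13
tcp_pos: [0.4841, 0.1556, 0.1858]
tool_rot: [0.996, -0.085, -0.0, 0.001]
force: [-0.0, -0.4, -5.1]
finger_gap: 0.272
gripper_force: 78.5
```

```bash
python3 track.py 5 1 3
```

```text
t 20.38 d -0.5 mm v 1.8 mm/s bias -0.0025 a_now 0.0026 -> a 0.0023  turn rx 0.02 deg K [0.231 0.193] area 275 d samples [-1.4 -0.6 -1.  -0.4 -0.7] res 1.1 tcp [0.4841 0.1556 0.1858]
```

```bash
python3 -c "
from station import sign_off
print(sign_off())"
```

```text
the job is handed in; nothing more can be done
None
```

I handed the job in at about 20.4 s, with the arm still holding the tray at the estimated focus point. The truck had been within about 4 mm of the mark for the last 8 s and was moving under 2 mm/s. The barrel was still standing when last viewed at 15.4 s.

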